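Candle one egg and book it on the tally counter

ROBOT

A 6-joint arm with a two-finger parallel gripper is mounted at the origin on the work surface. World frame = base frame: x ahead of the robot, y to its left, z up, the work surface at z = 0. Lengths are in m, angles in rad, forces in N, time in s.
With the tool pointing down it reaches from about 0.35 to 0.725 m from the base axis. Payload 4.3 kg.
Tool frame: the origin (TCP) lies on the centre line of the jaws, within the pads' length; the fingertips stand 22 mm ahead of it and the grasp point (between the pads) lies 3 mm ahead of it (bot.tcp_to_tips is the distance from the TCP to the fingertips, in m); z points along the fingers, y is the line along which they close (so a half turn about z gives the same grasp; the last joint's range is limited). The gripper opens to 85 mm and grips with 20 to 120 N. Pads are 22 mm wide; open, the fingers measure 114 mm over their backs; the gripper's body (76 mm by 85 mm) begins 54 mm behind the grasp point. The pads swing forward as they close: fully open they stand 13 mm farther back than shut.
Start: joints at [-1.425, 0.377, 0.081, 1.274, 0, 1.46], TCP at [0.145, -0.556, 0.253] pointing down, gripper open.
Joint ranges: [-2.72, 2.72], [-0.84, 1.66], [-1.02, 1.22], [-1.77, 2.12], [-1.37, 1.28], [-3.14, 3.14]. Speed limits (rad/s): [2.57, 2.57, 3.14, 3.14, 3.14, 3.14].

INTERFACE

Orientations are given as a unit quaternion [x, y, z, w].
In Python, from bench import bot gives the robot as it stands.
- The arm moves only by the shell command python3 -m handwheel 'ROWS' [FORCE]. ROWS is JSON, a list of rows, each a list of 5 numbers: the shift along the world's x, y, z in mm, then the turn about the world's z in degrees, then the opening, from 0 (shut) to 1 (fully open). In form: [[dx, dy, dz, yaw, hand], ...]. A call has 1 to 5 rows; each row is the pose to reach, as a shift and turn from the pose commanded when the call began; what a row does not reach only later rows make up. A row lasts 1/10 s, in which the tool goes at most 50 mm and 8.59 degrees, less where a joint would pass 70% of its speed; a pose out of reach is approached as far as the arm can. A call with a gripper value outside its range is refused whole. The fingers move at their own pace and stop on an object; FORCE is the grip in N (left out, the last holds). Time passes only in rows, so rows that repeat a pose let the fingers close. It gives the time, the measured TCP pose, the force, the opening and the grip force at its end, in the units of the state.
- bot.state(): the state, without advancing time (a new reading comes with each control period).
- bot.camera(name): name is "scene" or "top"; returns a dict with "frame" (420x560x3 uint8, red, green, blue), "vfov" (degrees; the focal length in pixels is half the picture's height over the tangent of half this angle, whatever the lens; pixels are square), "cx", "cy" (the principal point, pixels), "eye" and "rotation" of the camera in the world. Camera axes: x right, y down, z forward; pixel columns grow to the right and rows downward; lengths in m; the calibration is good to about 2 mm. A picture is of the moment at which its call begins. There is no depth.
- bot.finish_job(): hands the job in; it is judged then, once.
Trained networks look in a picture, given as the dict that the camera call returned (one of the last four; its "shot" number tells which), for a name from the list of things; names that differ only in an ending like _2 or _b are one class to them, and where a whole thing is asked for, a point or a joint stands for the part that bears it (a point fixed in the world has none). Each returns a list of dicts, best first, with "p" (0 to 1); they miss things now and then, are a little off and sometimes report something else, mostly with a low value. They report only what shows in the picture. A call takes as long as a camera call. They do not tell look-alikes from the thing itself.
- bot.find_in(picture, label): "xy" ([column, row] in pixels, amid what is visible of it).
- bot.trace(picture, label): "pixels" (420x560 bool, what is visible of it) and "xy" ([column, row] in pixels, amid what is visible of it).
The state is a dict: "time_s": time; "qpos": joint angles; "joint_vel": joint speeds; "effort": joint torques, N m; "tool_pos": TCP position; "orientation": TCP orientation; "ft_force": force on the tool from outside, world axes, zero at the start; "moment": the same for the moment, N m; "gripper_width": finger opening in m; "grasp_force": force on a finger pad.
Only numpy, scipy, OpenCV 4.12 (cv2) and the standard library are available. Lean on these libraries where they do the work, as an engineer would, in place of code of your own. Each camera call takes 0.05 s, during which the arm holds its last target. There are 200 camera calls.

TASK

Candle the egg standing on the lamp and book it as fertile: press the green rocker to switch the lamp on, then with the lamp on tap the blue tally counter's key down and let it spring back up, then press the other end of the rocker to switch the lamp off. Use light presses of the fingertips only: pick nothing up, do not press the yellow or red counters, and leave the egg on the lamp and everything else standing where it is.

Things in the scene. Friction and masses are not known exactly. Their poses are not given: they have to be found in the camera images.
- lamp_housing: egg candling lamp: fixed cream enamelled box 130 mm (its x) by 230 mm (its y), flat top 110 mm above the table. Origin: centre of the underside, on the table; z up. On the top, 60 mm towards its -y from the middle, sits the green rocker switch; 55 mm towards its +y the black rubber ring (50 mm across, 14 mm high) in which the test egg stands.
- rocker (a joint): green rocker switch on the lamp, in rad: -0.2 is off (at the start; the end towards the lamp's -x is down), +0.2 is on (the end with the white line, towards the lamp's +x, is down). Pushed past the middle it snaps over and stays. 3 to 3.5 N on the raised end tips it, some 3 mm down. The whole switch sits on a rubber gasket: it gives 1 mm per 4 N, 5 mm at most, and comes back up.
- rocker_on_end (a point): middle of the face of the rocker's on end (the end with the white line, towards the lamp's +x): push here, downward, to switch on. The rocker is 41 mm long (along the lamp's x) by 20 mm wide; this point lies 16 mm from its pivot line and 4.5 mm inside the end's edge, about 125 mm above the table when raised, 119 mm when down. The bezel round the rocker stands 112.5 mm above the table.
- rocker_off_end (a point): middle of the face of the rocker's off end (towards the lamp's -x), 16 mm from the pivot line on the other side: push here, downward, to switch off. About 119 mm above the table when down (at the start), 125 mm when raised.
- test_egg_centre (a point): centre of the brown hen's egg (44 mm across, 57 mm high, 60 g) that stands loose, blunt end up, in the rubber ring on the lamp; its top is about 170 mm above the table. Its z axis points up along the egg.
- counter_blue: desk tally counter with a blue key (for fertile eggs). Loose, about 0.5 kg. Steel base plate 76 mm (its x) by 60 mm (its y) by 10 mm; above it a round steel drum 45 mm across, top 65 mm above the table; the key stands on top of the drum. Origin: centre of the underside, on the table; z up; the counting window faces its -x. It only has to be pushed from above; it is not picked up or shoved about.
- key_blue_top (a point): centre of the top face of the blue key: a round blue cap 20 mm across, 7 mm thick, straight above the centre of its counter's base, top 85 mm above the table at rest; nothing else of the counter reaches higher than 68 mm. Moves down with the key.
- key_blue (a joint): stroke of the blue key in m: 0 up at rest, 0.011 the hard stop. Spring return: starts to move at 1.2 N and stiffens by 0.6 N per mm; it springs up again when let go. It counts when pushed past 0.004 (3.6 N); 5 to 6 mm down is a good tap (about 4.5 N).
- counter_yellow: desk tally counter with a yellow key (not for this egg). Loose, about 0.5 kg. Steel base plate 76 mm (its x) by 60 mm (its y) by 10 mm; above it a round steel drum 45 mm across, top 65 mm above the table; the key stands on top of the drum. Origin: centre of the underside, on the table; z up; the counting window faces its -x. It only has to be pushed from above; it is not picked up or shoved about.
- key_yellow_top (a point): centre of the top face of the yellow key: a round yellow cap 20 mm across, 7 mm thick, straight above the centre of its counter's base, top 85 mm above the table at rest; nothing else of the counter reaches higher than 68 mm. Moves down with the key.
- key_yellow (a joint): stroke of the yellow key in m: 0 up at rest, 0.011 the hard stop. Spring return: starts to move at 1.2 N and stiffens by 0.6 N per mm; it springs up again when let go. It counts when pushed past 0.004 (3.6 N); 5 to 6 mm down is a good tap (about 4.5 N).
- counter_red: desk tally counter with a red key (not for this egg). Loose, about 0.5 kg. Steel base plate 76 mm (its x) by 60 mm (its y) by 10 mm; above it a round steel drum 45 mm across, top 65 mm above the table; the key stands on top of the drum. Origin: centre of the underside, on the table; z up; the counting window faces its -x. It only has to be pushed from above; it is not picked up or shoved about.
- key_red_top (a point): centre of the top face of the red key: a round red cap 20 mm across, 7 mm thick, straight above the centre of its counter's base, top 85 mm above the table at rest; nothing else of the counter reaches higher than 68 mm. Moves down with the key.
- key_red (a joint): stroke of the red key in m: 0 up at rest, 0.011 the hard stop. Spring return: starts to move at 1.2 N and stiffens by 0.6 N per mm; it springs up again when let go. It counts when pushed past 0.004 (3.6 N); 5 to 6 mm down is a good tap (about 4.5 N).
- egg_cup: empty beige bakelite egg cup, loose, 49 mm across, 50 mm high; origin: centre of the underside. To be left alone.
- petri_dish: open glass petri dish, loose, 90 mm across, 15 mm high; origin: centre of the underside. To be left alone.
- steel_weight: dark steel knobbed weight, loose, 0.9 kg, 48 mm across, 72 mm high; origin: centre of the underside. To be left alone.
Not all that is in view belongs to the job. What is shaped like the counter_red but pink or purple is not meant.

How it is judged:
On the way, in this order (a step that is already met when the one before it is completed fails the run):
1. the lamp is switched on, before the blue key is touched (value of joint rocker above 0.15 rad and value of joint key_blue below 0.002 m), for 0.2 s.
2. with the lamp on, the blue key is pushed down far enough to count (value of joint rocker above 0.15 rad and value of joint key_blue above 0.004 m), for 0.02 s.
3. the blue key has sprung back up, the lamp still on (value of joint rocker above 0.15 rad and value of joint key_blue below 0.0015 m), for 0.05 s.
4. the lamp is switched off again (value of joint rocker below -0.15 rad), for 0.2 s.
At the end, for the whole second after the job is handed in: The rocker is off (below -0.15 rad), all three keys are up (within 1.5 mm), the egg still stands upright in the ring on the lamp (within 8 mm of its starting place, tilted less than 0.25 rad), and the counters, egg cup, petri dish and weight stand within 12 mm of where they were (value of joint rocker below -0.15 rad and value of joint each of key_blue, key_yellow, key_red below 0.0015 m and z of test_egg_centre in the frame of lamp_housing above 0.138 m and angle between test_egg_centre's own z axis and vertical below 0.25 rad and distance of each of counter_blue, counter_yellow, counter_red, egg_cup, petri_dish, steel_weight from where it was at the start of the episode below 0.012 m and distance of test_egg_centre from where it was at the start of the episode below 0.008 m); the robot touches nothing.
It fails at once if the blue key is pushed down to the count while the lamp is off (value of joint key_blue above 0.004 m and value of joint rocker below 0 rad).
It fails at once if the yellow or red key is pressed (3 mm or more) (value of joint any of key_yellow, key_red above 0.003 m).
It fails at once if a press is not light: the robot bears on the lamp or a counter with more than 25 N (contact force between any of the fingers, the arm and lamp_housing above 25 N or contact force between any of the fingers, the arm and counter_blue above 25 N or contact force between any of the fingers, the arm and counter_yellow above 25 N or contact force between any of the fingers, the arm and counter_red above 25 N).
It fails at once if a counter or a bystander is lifted, shoved or knocked over (more than 12 mm from its place) (distance of any of counter_blue, counter_yellow, counter_red, egg_cup, petri_dish, steel_weight from where it was at the start of the episode above 0.012 m).
It fails at once if the egg is knocked or lifted (more than 8 mm from its place) (distance of test_egg_centre from where it was at the start of the episode above 0.008 m).
It also fails if it takes over 48 s, if anything falls off the work surface, if the arm or the gripper's body presses on something with over 40 N, if the wrist force passes 120 N, or if a joint passes its speed limit or range.

## Working session

There is one attempt and no reset: what is moved stays moved. The work goes in short steps, Python scripts to look and compute and a shell command to move; the robot and the scene stay as the last step left them, time stands still between calls to the robot, and variables do not carry over. Pictures are saved under pics/ and viewed, at most 10 in all, crops included, and the job is handed in when it is done.

```bash
mkdir -p pics; cat > h.py <<'E'
import numpy as np, cv2
from bench import bot
def ray(c,uv):
    f=c["frame"].shape[0]/2/np.tan(np.radians(c["vfov"])/2)
    d=np.array(c["rotation"])@np.array([(uv[0]-c["cx"])/f,(uv[1]-c["cy"])/f,1.])
    return np.array(c["eye"]),d/np.linalg.norm(d)
def atz(c,uv,z):
    e,d=ray(c,uv); return e+d*(z-e[2])/d[2]
def tri(c1,u1,c2,u2):
    e1,d1=ray(c1,u1);e2,d2=ray(c2,u2)
    s=np.linalg.lstsq(np.c_[d1,-d2],e2-e1,rcond=None)[0]
    a,b=e1+s[0]*d1,e2+s[1]*d2
    return (a+b)/2,np.linalg.norm(a-b)
def save(n,im): cv2.imwrite("pics/"+n,im[:,:,::-1])
E
python3 - <<'E'
from h import *
C={n:bot.camera(n) for n in("scene","top")}
for n,c in C.items(): save(n+"0.png",c["frame"]); print(n,c["eye"],c["vfov"])
for l,z in [("rocker_on_end",.122),("rocker_off_end",.122),("rocker",.122),("lamp_housing",.11),("test_egg_centre",.142),("key_blue_top",.085),("key_yellow_top",.085),("key_red_top",.085),("counter_blue",.03),("egg_cup",.025),("petri_dish",.01),("steel_weight",.036)]:
  for n,c in C.items():
    for r in bot.find_in(c,l)[:3]: print(l,n,round(r["p"],2),np.round(r["xy"],1),np.round(atz(c,r["xy"],z),3))
print(bot.state()["ft_force"])
E
```

```text
scene [1.19836074 0.11822281 1.1221982 ] 55.539184237954736
top [ 0.47845458 -0.05824016  1.19447613] 47.505572710194755Traceback (most recent call last):
  File "<stdin>", line 6, in <module>
  File "h.py", line 8, in atz
    e,d=ray(c,uv); return e+d*(z-e[2])/d[2]
        ~~~^^^^^^
  File "h.py", line 5, in ray
    d=np.array(c["rotation"])@np.array([(uv[0]-c["cx"])/f,(uv[1]-c["cy"])/f,1.])
      ~~~~~~~~~~~~~~~~~~~~~~~^~~~~~~~~~~~~~~~~~~~~~~~~~~~~~~~~~~~~~~~~~~~~~~~~~~
ValueError: matmul: Input operand 1 has a mismatch in its core dimension 0, with gufunc signature (n?,k),(k,m?)->(n?,m?) (size 3 is different from 4)
```

```bash
sed -i 's/np.array(c\["rotation"\])@/R.from_quat(c["rotation"]).as_matrix()@/; 1a from scipy.spatial.transform import Rotation as R' h.py
python3 - <<'E'
from h import *
C={n:bot.camera(n) for n in("scene","top")}
for l,z in [("rocker_on_end",.122),("rocker_off_end",.122),("rocker",.122),("lamp_housing",.11),("test_egg_centre",.142),("key_blue_top",.085),("key_yellow_top",.085),("key_red_top",.085),("counter_blue",.03),("egg_cup",.025),("petri_dish",.01),("steel_weight",.036)]:
  b={}
  for n,c in C.items():
    for r in bot.find_in(c,l)[:3]: b.setdefault(n,r["xy"]);print(l,n,round(r["p"],2),np.round(r["xy"],1),np.round(atz(c,r["xy"],z),3))
  if len(b)==2: print("   tri",tri(C["scene"],b["scene"],C["top"],b["top"]))
print(bot.state()["ft_force"])
E
```

```text
rocker_on_end scene 0.49 [349.  203.1] [0.507 0.173 0.122]
rocker_on_end scene 0.23 [203.9 195.2] [ 0.573 -0.262  0.122]
rocker_on_end top 0.67 [185.1 237.4] [0.505 0.172 0.122]
   tri (array([0.50521962, 0.17310301, 0.11887232]), np.float64(0.0007285737439282277))
rocker_off_end top 0.73 [255.3 139.6] [0.728 0.014 0.122]
rocker_off_end top 0.44 [185.2 238.1] [0.504 0.172 0.122]
rocker scene 0.52 [350.5 200.7] [0.498 0.177 0.122]
rocker top 0.45 [184.5 238.3] [0.503 0.173 0.122]
   tri (array([0.50262482, 0.17420007, 0.12806875]), np.float64(0.004226282783152115))
lamp_housing scene 0.92 [368.6 219.3] [0.544 0.238 0.11 ]
lamp_housing top 0.63 [163.6 236.9] [0.507 0.224 0.11 ]
   tri (array([0.50767949, 0.24172165, 0.05239346]), np.float64(0.005919656985752892))
test_egg_centre scene 0.71 [389.7 210.8] [0.522 0.291 0.142]
test_egg_centre top 0.71 [131.6 226.1] [0.53  0.287 0.142]
   tri (array([0.52911372, 0.28691544, 0.15010613]), np.float64(0.005183771369730195))
key_blue_top scene 0.32 [233.7 216.7] [ 0.607 -0.162  0.085]
key_blue_top scene 0.18 [261.9 218.7] [ 0.595 -0.076  0.085]
[... 910 characters left out ...]
g_cup top 0.86 [312.9 147.2] [ 0.731 -0.122  0.025]
   tri (array([ 0.73019193, -0.12083492,  0.02505472]), np.float64(0.002366995685380738))
petri_dish scene 0.69 [195.  253.7] [ 0.719 -0.262  0.01 ]
petri_dish top 0.83 [368.4 154.7] [ 0.714 -0.262  0.01 ]
   tri (array([ 0.7159126 , -0.26377042,  0.00250696]), np.float64(0.0017489555382517795))
steel_weight scene 0.72 [387.9 212.1] [0.456 0.304 0.036]
steel_weight scene 0.49 [285.9 276.9] [0.745 0.031 0.036]
steel_weight top 0.58 [252.2 138.3] [0.751 0.028 0.036]
steel_weight top 0.38 [185.5 239. ] [0.503 0.19  0.036]
   tri (array([0.68571959, 0.12336489, 0.37911686]), np.float64(0.24273614835168392))
[ 0.20105878 -0.51520621 -0.11784743]
```

View pics/top0.png

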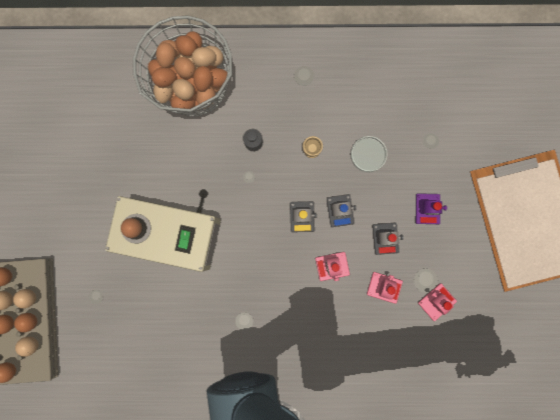

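View pics/scene0.png

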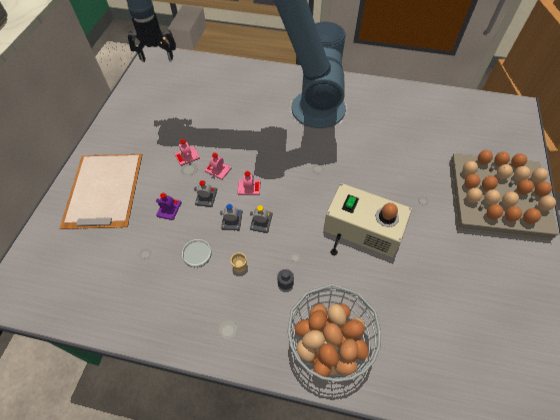

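Top view: the blue counter is at (341,210), with yellow (303,215) to its left and red (388,238) to its right. The pink and purple look-alikes are at (333,266), (386,288), (438,300) and (430,208). The rocker is at (185,239) and the egg at (132,228). No other counter is blue. Next I measure by colour and take one close crop.

```bash
cat >> h.py <<'E'
def blob(c,x,y,r,hue,smin=120,vmin=60):
    hsv=cv2.cvtColor(c["frame"],cv2.COLOR_RGB2HSV); m=cv2.inRange(hsv,(hue[0],smin,vmin),(hue[1],255,255))
    k=np.zeros_like(m);k[y-r:y+r+1,x-r:x+r+1]=1;v,u=np.nonzero(m*k)
    return np.array([u.mean(),v.mean()]),len(u),(u.min(),u.max(),v.min(),v.max()),np.c_[u,v]
E
python3 - <<'E'
from h import *
t,s=bot.camera("top"),bot.camera("scene")
cr=lambda c,x,y,r:cv2.resize(c["frame"][y-r:y+r,x-r:x+r],(390,290 if 0 else 390),interpolation=cv2.INTER_CUBIC)
g=np.hstack([cr(t,185,239,22),cr(t,341,210,22)]);h=np.hstack([cr(s,351,203,22),cr(s,231,215,22)])
im=np.vstack([g,h]);save("crop.png",cv2.resize(im,(600,600)))
a=blob(t,344,208,7,(100,125),100);b=blob(s,231,209,6,(100,125),100);print(a[:3],b[:3],tri(t,a[0],s,b[0]),atz(t,a[0],.085),atz(s,b[0],.085))
a=blob(t,185,239,14,(45,80),100);b=blob(s,350,203,14,(45,80),100);print(a[:3],b[:3],tri(t,a[0],s,b[0]),atz(t,a[0],.12),atz(s,b[0],.12))
# lamp outline
tr=bot.trace(t,"lamp_housing")[0];m=tr["pixels"].astype(np.uint8);cs=max(cv2.findContours(m,0,2)[0],key=cv2.contourArea)
r=cv2.minAreaRect(cs);print(r);B=np.array([atz(t,p,.11)[:2] for p in cv2.boxPoints(r)]);print(B,B.mean(0),np.linalg.norm(np.diff(B,axis=0),axis=1))
E
```

```text
(array([343.5 , 207.64]), 50, (np.int64(340), np.int64(347), np.int64(204), np.int64(211))) (array([228.72413793, 206.5862069 ]), 29, (np.int64(226), np.int64(231), np.int64(204), np.int64(209))) (array([ 0.57453577, -0.18832655,  0.08467   ]), np.float64(0.0016723926001196551)) [ 0.57472298 -0.18910345  0.085     ] [ 0.57459583 -0.1873936   0.085     ]
(array([183.79605263, 239.30263158]), 152, (np.int64(178), np.int64(189), np.int64(230), np.int64(248))) (array([350.25882353, 201.56470588]), 85, (np.int64(346), np.int64(355), np.int64(196), np.int64(207))) (array([0.50082086, 0.17569287, 0.12154192]), np.float64(0.0012725723031304318)) [0.50098545 0.17539181 0.12      ] [0.49952047 0.17639808 0.12      ]
((165.80902099609375, 222.33978271484375), (106.94198608398438, 80.7720947265625), 11.689369201660156)
[[0.47480738 0.35642738]
 [0.65632022 0.32289966]
 [0.60545242 0.08123149]
 [0.42549857 0.11719604]] [0.54051965 0.21943864] [0.18458337 0.24696364 0.1835125 ]
```

View pics/crop.png

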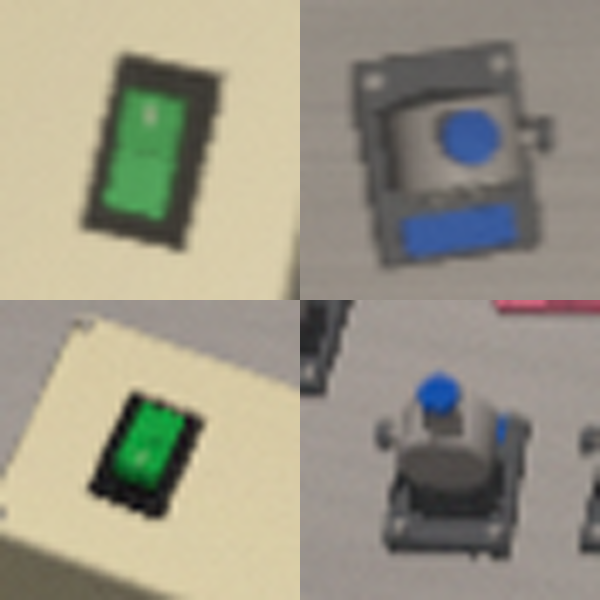

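The crop shows the white-line end of the rocker pointing up in the image, which is world +x. The blue key cap is clear, with its base plate around it. The lamp's yaw is about -11.5°. That puts the on end at about (0.516, 0.172), the off end at (0.485, 0.179) and the blue key at (0.5745, -0.188).

```bash
python3 - <<'E'
from h import *
s=bot.state();print(s["time_s"],s["tool_pos"],R.from_quat(s["orientation"]).as_matrix().round(2),s["gripper_width"],bot.tcp_to_tips,s["ft_force"])
E
python3 -m handwheel '[[50,30,0,-8,0],[100,60,0,-16,0],[150,100,0,-16,0],[200,140,0,-16,0],[240,180,0,-16,0]]' 20
python3 -c "
from bench import bot;print(bot.tcp_to_tips)"
```

```text
1.6 [ 0.1454893  -0.55633585  0.25332776] [[ 0.97  0.25  0.  ]
 [ 0.25 -0.97 -0.  ]
 [-0.    0.   -1.  ]] 0.08552458937238017 0.022 [ 0.0053916  -0.84365924 -0.08664244]
time_s: 2.1
tool_pos: [0.3473, -0.4108, 0.2534]
orientation: [1.0, -0.012, 0.0, 0.0]
ft_force: [0.3, -0.2, 0.6]
gripper_width: 0.0123
grasp_force: 0.0
0.022
```

```bash
python3 -m handwheel '[[30,40,0,-5,0],[60,80,0,-10,0],[80,125,0,-10,0],[95,170,0,-10,0],[110,215,0,-10,0]]'
python3 -m handwheel '[[10,48,0,0,0],[20,95,0,0,0],[25,143,0,0,0],[30,190,0,0,0],[30,240,0,0,0]]'
python3 -m handwheel '[[0,45,0,0,0],[0,70,0,0,0],[0,70,0,0,0]]'
```

```text
time_s: 2.6
tool_pos: [0.4564, -0.195, 0.2535]
orientation: [0.995, -0.099, 0.0, 0.0]
ft_force: [0.9, 0.1, -0.7]
gripper_width: -0.0001
grasp_force: 0.0
time_s: 3.1
tool_pos: [0.4803, -0.0006, 0.2534]
orientation: [0.997, -0.074, 0.001, -0.014]
ft_force: [0.7, -0.0, -0.2]
gripper_width: -0.0002
grasp_force: 0.0
time_s: 3.4
tool_pos: [0.4759, 0.0295, 0.2533]
orientation: [0.998, -0.053, 0.001, -0.028]
ft_force: [0.2, -0.4, -0.3]
gripper_width: 0.0001
grasp_force: 0.0
```

```bash
python3 -c "
from h import *
s=bot.state();print(s['qpos'],s['tool_pos'],R.from_quat(s['orientation']).as_matrix().round(3))"
```

```text
[-0.1060705   0.17496424 -0.19346975  1.20375235  0.05690329  3.14068695] [0.47591419 0.02949906 0.25334938] [[ 0.994 -0.105  0.005]
 [-0.105 -0.993  0.057]
 [-0.001 -0.057 -0.998]]
```

Joint 6 hit its limit, so I'll turn the hand a quarter the other way. The shut fingers measure 29 mm along the rocker that way, so I'll place them further outboard.

```bash
python3 -m handwheel '[[0,0,0,8,0],[0,0,0,16,0],[0,0,0,24,0],[0,0,0,32,0],[0,0,0,40,0]]'
python3 -m handwheel '[[5,10,0,8,0],[10,20,0,16,0],[15,30,0,24,0],[20,40,0,32,0],[20,40,0,40,0]]'
python3 -m handwheel '[[0,0,0,8,0],[0,0,0,10,0],[0,0,0,10,0],[0,0,0,10,0]]'
python3 -c "
from h import *
s=bot.state();print(s['qpos'],s['tool_pos'],R.from_quat(s['orientation']).as_matrix().round(3))"
```

```text
time_s: 3.9
tool_pos: [0.4765, 0.0279, 0.2533]
orientation: [0.956, 0.293, -0.009, -0.027]
ft_force: [0.2, -0.0, -0.4]
gripper_width: -0.0002
grasp_force: 0.0
time_s: 4.4
tool_pos: [0.4971, 0.0688, 0.2532]
orientation: [0.797, 0.603, -0.018, -0.022]
ft_force: [-0.5, -0.7, -0.7]
gripper_width: 0.0
grasp_force: 0.0
time_s: 4.8
tool_pos: [0.4964, 0.0684, 0.2533]
orientation: [0.744, 0.668, -0.02, -0.021]
ft_force: [-0.3, 0.0, -0.2]
gripper_width: -0.0001
grasp_force: 0.0
[ 0.00748226  0.27514433 -0.0651892   1.28727563  0.00487643  1.68613821] [0.49637823 0.06842373 0.25326803] [[ 0.108  0.993 -0.057]
 [ 0.994 -0.108  0.004]
 [-0.002 -0.057 -0.998]]
```

```bash
python3 -m handwheel '[[14,45,0,-5,0],[27,90,0,-5,0],[27,103,-20,-5,0],[27,103,-60,-5,0],[27,103,-90,-5,0]]'
python3 -m handwheel '[[0,0,0,0,0],[0,0,0,0,0]]'
python3 - <<'E'
from h import *
t,s=bot.camera("top"),bot.camera("scene")
cr=lambda c,x,y,r:cv2.resize(c["frame"][y-r:y+r,x-r:x+r],(400,400),interpolation=cv2.INTER_CUBIC)
save("near.png",np.hstack([cr(t,185,239,40),cr(s,351,203,40)]))
E
```

```text
time_s: 5.3
tool_pos: [0.5233, 0.1726, 0.1618]
orientation: [0.772, 0.635, -0.019, -0.021]
ft_force: [0.3, 1.0, 0.1]
gripper_width: 0.0
grasp_force: 0.0
time_s: 5.5
tool_pos: [0.5229, 0.1719, 0.1636]
orientation: [0.772, 0.635, -0.019, -0.022]
ft_force: [1.2, 0.2, 1.0]
gripper_width: -0.0
grasp_force: 0.0
```

View pics/near.png

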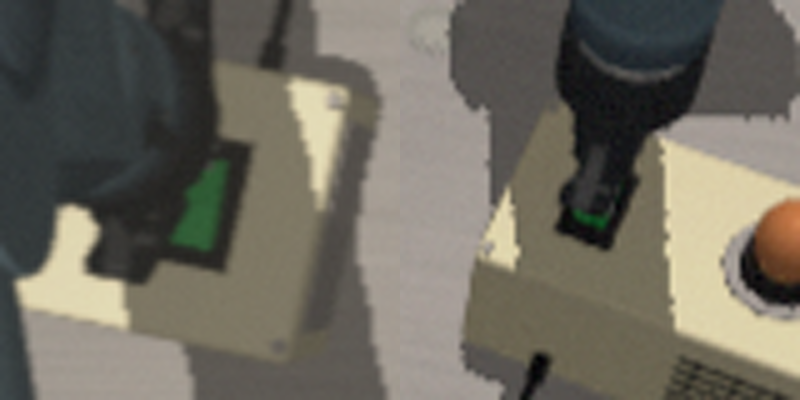

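The fingertips hover over the on end at about (600,205) in the right half, in line with the rocker. I'll press in small steps.

```bash
python3 -m handwheel '[[0,0,-6,0,0],[0,0,-12,0,0],[0,0,-15,0,0],[0,0,-16,0,0],[0,0,-16,0,0]]'
python3 -m handwheel '[[0,0,-1,0,0],[0,0,-2,0,0],[0,0,-2,0,0]]'
python3 -m handwheel '[[0,0,-1,0,0],[0,0,-2,0,0],[0,0,-2,0,0]]'
```

```text
time_s: 6.1
tool_pos: [0.5233, 0.1723, 0.1476]
orientation: [0.772, 0.636, -0.019, -0.021]
ft_force: [-0.2, -0.4, 2.8]
gripper_width: -0.0
grasp_force: 1.1
time_s: 6.4
tool_pos: [0.5241, 0.1722, 0.1456]
orientation: [0.772, 0.635, -0.018, -0.021]
ft_force: [2.1, -1.3, 2.7]
gripper_width: 0.0001
grasp_force: 1.4
time_s: 6.7
tool_pos: [0.522, 0.1724, 0.1425]
orientation: [0.771, 0.636, -0.02, -0.023]
ft_force: [0.7, -0.3, -1.0]
gripper_width: 0.0008
grasp_force: 0.0
```

```bash
python3 -m handwheel '[[0,0,-2,0,0],[0,0,-2,0,0],[0,0,20,0,0],[0,0,60,0,0]]'
python3 -m handwheel '[[10,-45,20,0,0],[20,-90,20,0,0],[30,-140,20,0,0],[40,-190,20,0,0],[46,-235,20,0,0]]'
python3 -m handwheel '[[5,-45,0,0,0],[6,-90,0,0,0],[6,-125,0,0,0],[6,-125,0,0,0],[6,-125,0,0,0]]'
python3 - <<'E'
from h import *
t,s=bot.camera("top"),bot.camera("scene")
cr=lambda c,x,y,r:cv2.resize(c["frame"][y-r:y+r,x-r:x+r],(400,400),interpolation=cv2.INTER_CUBIC)
save("on.png",np.hstack([cr(t,185,239,22),cr(s,351,203,22)]))
E
```

```text
time_s: 7.1
tool_pos: [0.5205, 0.1719, 0.2008]
orientation: [0.772, 0.635, -0.022, -0.024]
ft_force: [1.0, -0.6, -0.0]
gripper_width: -0.0001
grasp_force: 0.0
time_s: 7.6
tool_pos: [0.5693, -0.0646, 0.2232]
orientation: [0.772, 0.636, -0.019, -0.022]
ft_force: [1.4, 0.2, -0.8]
gripper_width: -0.0
grasp_force: 0.0
time_s: 8.1
tool_pos: [0.5748, -0.1881, 0.2228]
orientation: [0.772, 0.635, -0.019, -0.022]
ft_force: [0.1, -0.5, 0.6]
gripper_width: -0.0004
grasp_force: 0.0
```

View pics/on.png

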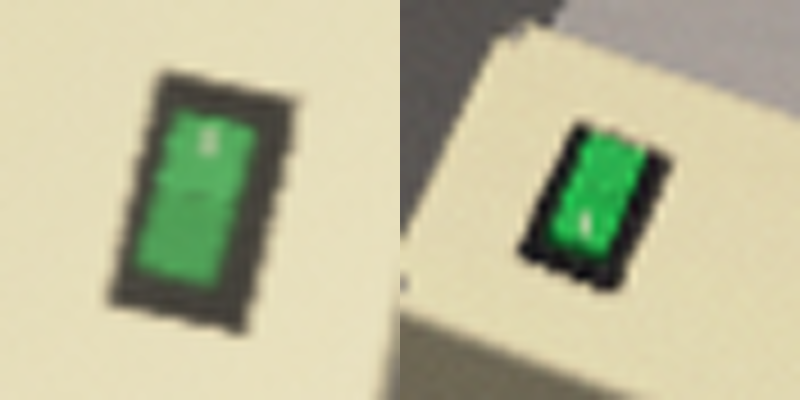

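The shading of the two halves has swapped and the white-line end is down, so the rocker is on. The hand is above the blue key.

```bash
python3 -m handwheel '[[1,0,-45,0,0],[1,0,-90,0,0],[1,0,-108,0,0],[1,0,-108,0,0]]'
python3 -m handwheel '[[0,0,-4,0,0],[0,0,-7,0,0],[0,0,-9,0,0],[0,0,-9,0,0]]'
```

```text
time_s: 8.6
tool_pos: [0.5735, -0.1847, 0.1119]
orientation: [0.771, 0.636, -0.02, -0.025]
ft_force: [-0.1, 0.4, -0.0]
gripper_width: 0.0003
grasp_force: 0.0
time_s: 9.0
tool_pos: [0.5771, -0.1878, 0.1074]
orientation: [0.772, 0.636, -0.018, -0.021]
ft_force: [0.3, 0.0, 1.9]
gripper_width: 0.0001
grasp_force: 0.5
```

```bash
python3 -m handwheel '[[0,0,-2,0,0],[0,0,-4,0,0],[0,0,-5,0,0],[0,0,-5,0,0]]'
```

```text
time_s: 9.4
tool_pos: [0.577, -0.1879, 0.1019]
orientation: [0.772, 0.636, -0.018, -0.021]
ft_force: [1.7, 0.3, 4.7]
gripper_width: -0.0004
grasp_force: 2.1
```

```bash
python3 -m handwheel '[[0,0,-1,0,0],[0,0,-1,0,0]]'
python3 -m handwheel '[[0,0,5,0,0],[0,0,15,0,0],[0,0,50,0,0],[0,0,90,0,0],[0,0,120,0,0]]'
python3 -m handwheel '[[-15,45,0,0,0],[-30,90,0,0,0],[-45,135,0,0,0],[-60,180,0,0,0],[-72,225,0,0,0]]'
python3 -m handwheel '[[-10,45,0,0,0],[-20,90,0,0,0],[-24,141,0,0,0],[-24,141,0,0,0],[-24,141,0,0,0]]'
```

```text
time_s: 9.6
tool_pos: [0.577, -0.1879, 0.1008]
orientation: [0.772, 0.636, -0.018, -0.021]
ft_force: [2.5, 0.8, 5.8]
gripper_width: 0.0002
grasp_force: 2.4
time_s: 10.1
tool_pos: [0.5749, -0.1876, 0.2222]
orientation: [0.772, 0.635, -0.019, -0.022]
ft_force: [0.5, 0.1, 0.9]
gripper_width: 0.0003
grasp_force: 0.0
time_s: 10.6
tool_pos: [0.5016, 0.0386, 0.2201]
orientation: [0.772, 0.635, -0.02, -0.022]
ft_force: [1.3, -0.2, -0.0]
gripper_width: 0.0001
grasp_force: 0.0
time_s: 11.1
tool_pos: [0.4789, 0.1787, 0.22]
orientation: [0.771, 0.637, -0.02, -0.022]
ft_force: [-0.3, -1.1, -0.2]
gripper_width: 0.0
grasp_force: 0.0
```

```bash
python3 -m handwheel '[[1,1,-40,0,0],[1,1,-60,0,0],[1,1,-68,0,0],[1,1,-72,0,0],[1,1,-72,0,0]]'
python3 -m handwheel '[[0,0,-1,0,0],[0,0,-2,0,0],[0,0,-3,0,0],[0,0,-3,0,0]]'
python3 -m handwheel '[[0,0,-1,0,0],[0,0,-2,0,0],[0,0,-3,0,0],[0,0,-3,0,0]]'
```

```text
time_s: 11.6
tool_pos: [0.481, 0.1782, 0.1487]
orientation: [0.772, 0.635, -0.019, -0.022]
ft_force: [-0.2, 0.4, -0.3]
gripper_width: -0.0
grasp_force: 0.1
time_s: 12.0
tool_pos: [0.481, 0.1794, 0.1456]
orientation: [0.772, 0.636, -0.019, -0.022]
ft_force: [-1.4, -0.5, 1.5]
gripper_width: -0.0002
grasp_force: 0.7
time_s: 12.4
tool_pos: [0.4811, 0.1794, 0.142]
orientation: [0.772, 0.636, -0.019, -0.022]
ft_force: [-0.2, 0.4, 0.1]
gripper_width: -0.0001
grasp_force: 0.0
```

Force has dropped back to zero, so it snapped over. I'll press 2 mm more to be sure, retreat and check.

```bash
python3 -m handwheel '[[0,0,-2,0,0],[0,0,-2,0,0],[0,0,15,0,0],[0,0,50,0,0],[0,0,90,0,0]]'
python3 -m handwheel '[[0,-45,0,0,0],[0,-90,0,0,0],[0,-140,0,0,0],[0,-190,0,0,0],[0,-230,0,0,0]]'
python3 -m handwheel '[[0,-45,0,0,0],[0,-90,0,0,0],[0,-130,0,0,0],[0,-130,0,0,0],[0,-130,0,0,0]]'
python3 - <<'E'
from h import *
t,s=bot.camera("top"),bot.camera("scene")
cr=lambda c,x,y,r:cv2.resize(c["frame"][y-r:y+r,x-r:x+r],(400,400),interpolation=cv2.INTER_CUBIC)
save("off.png",np.hstack([cr(t,185,239,22),cr(s,351,203,22)]))
save("end.png",s["frame"])
E
```

```text
time_s: 12.9
tool_pos: [0.4799, 0.179, 0.232]
orientation: [0.772, 0.635, -0.02, -0.022]
ft_force: [1.2, 0.1, -0.8]
gripper_width: -0.0002
grasp_force: 0.0
time_s: 13.4
tool_pos: [0.4809, -0.0531, 0.2324]
orientation: [0.772, 0.635, -0.019, -0.021]
ft_force: [0.5, 0.6, -0.2]
gripper_width: 0.0002
grasp_force: 0.0
time_s: 13.9
tool_pos: [0.4809, -0.1813, 0.232]
orientation: [0.772, 0.635, -0.019, -0.022]
ft_force: [0.1, 0.3, 1.0]
gripper_width: 0.0002
grasp_force: 0.0
```

View pics/off.png

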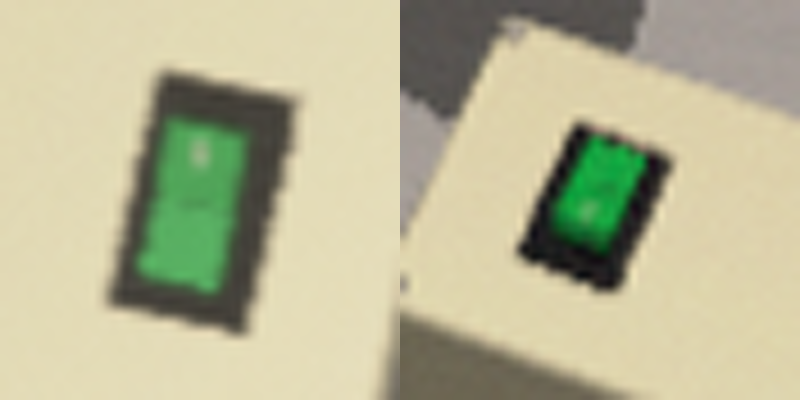

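View pics/end.png

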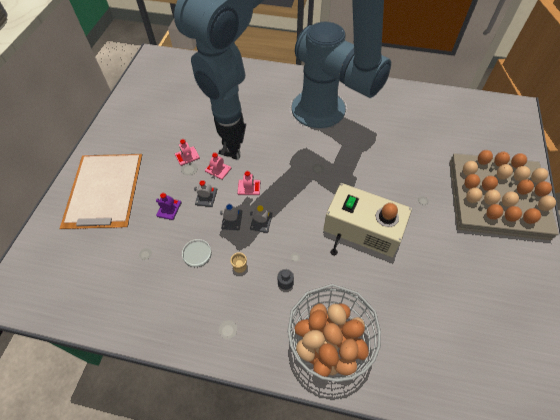

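The rocker looks as it did at the start (off). The egg at (389,211) and the counters at (231,215) and (261,218) have not moved.

```bash
python3 -c "
from bench import bot;print(bot.finish_job())"
```

```text
the job is handed in; nothing more can be done
None
```

The job is handed in: I switched the lamp on, tapped the blue key about 6–7 mm down and released it, then switched the lamp off. The final picture shows the rocker off and the egg and counters in place, but the hand-in returned no verdict.

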